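# Dock the tube rack and lock its two-stage lever

### The job

Push the blue tube rack straight back into its dock until it is fully home against the back wall. Then push the upright orange grip of the dock's lever round, past the half-way click, until it stops at its second and last position (the green dot), so that the latch locks the rack in. Only push with the fingers: do not lift the rack or pull out its tubes, and leave the other things on the bench where they are.

Things in the scene. Friction and masses are not known exactly. Their poses are not given: they have to be found in the camera images.
- dock: Fixed grey and white tube-rack dock. Origin on the bench, under the centre of the rack when that is home. +x points into the dock (the rack is pushed along +x), +y left, z up. Floor plate 6 mm thick, x = -81 to +43 mm. A fence along each side over the same length, 24 mm high from the bench, 8 mm thick, inner faces at y = -86.75 and +86.75 mm. Back wall: see dock_back.
- dock_back (a point): Top middle of the dock's back wall, on its inner face, x = +28 mm in the dock frame, 50 mm above the bench. The back face of the rack touches this wall when the rack is home.
- rack: Blue tube rack, 56 (x) x 168 (y) x 62 (z) mm, 0.18 to 0.33 kg, on the dock's floor plate between the fences, 22 to 45 mm short of home. Origin: centre of its underside; axes nearly the dock's; front face at its own x = -28 mm. Home: its origin is over the dock's origin. Its five capped tubes are firmly held and reach 99 mm above the bench. Slides with 1 to 4 N.
- clamp_lever (a joint): Lever angle, rad, growing counter-clockwise from above: 0 = open (start, within 0.12), about 0.655 = first click (a detent, it stays there), 1.31 = second and last stop, locked. It resists until about 0.29, then runs on by itself to about 0.655, resists again until about 1.02, then runs on to 1.31 and stays there. At the grip it takes up to 7 N to leave open, 6 to 13 N (square on to slanted) to leave the first click.
- lever_grip (a point): Point on the axis of the lever's upright orange grip, 71 mm above the bench; moves with the lever. The grip is a round post, 15 mm in diameter, exposed from 40 to 97 mm above the bench, 72 mm from the pivot axis. Below it a flat black arm (top 40 mm above the bench) runs to the pivot.
- lever_pivot (a point): On the lever's vertical hinge axis, 41 mm above the bench, at x = -37, y = +108 mm in the dock frame. Seen from above in the dock frame (0 deg = +x, 90 = +y), the grip lies from the pivot at 75 deg when open, 112.5 at the first click, 150 when locked. The boss reaches 45 mm above the bench; a round base disc, 5.5 mm high, 88 mm in radius, lies under it.
- latch_tip (a point): End of the steel latch tongue, rigid with the lever: 54 mm from the pivot, 10 mm wide, 31.5 to 40.5 mm above the bench. In the dock frame it points from the pivot along 195 deg when open (clear of the rack's path) and 270 deg when locked, then 4 mm in front of the front face of a rack that is home.
- green_dot (a point): Green dot on the base disc, 80 mm from the pivot, 6 mm above the bench, beside the foot of the grip's place when locked; a yellow dot marks the first click and a white one the open position.
- dropper_bottle: Amber dropper bottle with a black teat, 36 mm in diameter, 102 mm high; origin at the centre of its underside. Not to be disturbed.
- sample_cup: Sample cup with yellow lid, 65 mm in diameter, 67 mm high; origin at the centre of its underside. Not to be disturbed.
- bench_timer: White digital timer, 66 x 62 x 19 mm, lying left of the dock; origin at the centre of its underside. Not to be disturbed.
- petri: Closed petri dish, 61 mm in diameter, 16 mm high; origin at the centre of its underside. Not to be disturbed.

How it is judged:
By the outcome, as a careful person would: the job done as asked, in the order asked, and still so for the second after the job is handed in, with the robot touching nothing.
It also fails if it takes over 54 s, if anything falls off the work surface, if the arm or the gripper's body presses on something with over 40 N, if the wrist force passes 120 N, or if a joint passes its speed limit or range.

### The arm

A 6-joint arm with a two-finger parallel gripper is mounted at the origin on a cart in front of the work surface, level with it; the furniture and walls round the work are solid. World frame = base frame: x ahead of the robot, y to its left, z up, the work surface at z = 0. Lengths are in m, angles in rad, forces in N, time in s.
With the tool pointing down it reaches from about 0.425 to 0.95 m from the base axis. Payload 3.5 kg.
Tool frame: the origin (TCP) lies midway between the tips of the shut fingers; the grasp point (between the pads) lies 19 mm behind it; x points along the fingers, y is the direction in which the jaws open and shut, and the axes are right-handed (so a half turn about x gives the same grasp; the last joint's range is limited). The gripper opens to 85 mm and grips with 20 to 120 N. Pads are 22 mm wide; open, the fingers measure 114 mm over their backs; the gripper's body (76 mm by 85 mm) begins 54 mm behind the grasp point. The pads swing forward as they close: fully open they stand 13 mm farther back than shut.
Start: joints at [1.044, 0.286, 1.577, -0, 1.279, -0.15], TCP at [0.248, 0.628, 0.231] pointing down, gripper open.
Joint ranges: [-2.77, 2.77], [-0.9, 2.22], [0.21, 2.48], [-1.53, 4.67], [0.24, 2.81], [-2.84, 2.84]. Speed limits (rad/s): [2.79, 2.79, 3.14, 3.14, 3.14, 3.14].

### API

Orientations are given as a unit quaternion [x, y, z, w].
In Python, from plant import ctrl, vision gives the robot as it stands. The module is installed in compiled form; this text tells all that it offers.
- The arm moves only by the tool play_rows, never from a script. Its arguments are lists of equal length, an entry for each row: "claw": the closure in counts, from 0 (fully open) to 255 (shut); "travel": the shift along the tool's x, y, z in m, a list of three; "dr": the turn, a rotation vector about the tool's x, y, z in rad, a list of three. In form: {"claw": [claw, ...], "travel": [[tx, ty, tz], ...], "dr": [[wx, wy, wz], ...]}. A call has 1 to 20 rows; each row is the pose to reach, as a shift and turn from the pose measured when the call began, along the tool's axes at that moment; what a row does not reach only later rows make up. A row lasts 1/10 s, in which the tool goes at most 50 mm and 8.59 degrees, less where a joint would pass 70% of its speed; a pose out of reach is approached as far as the arm can. A call with a gripper value outside its range is refused whole. The fingers move at their own pace and stop on an object; "force" is the grip in N (left out, the last holds). Time passes only in rows, so rows that repeat a pose let the fingers close. It gives the time, the measured TCP pose, the force and the opening at its end, in the units of the state.
- ctrl.get_state(): the state, without advancing time (a new reading comes with each control period).
- vision.read_camera(name): name is "side" or "top"; returns a dict with "img" (420x560x3 uint8, red, green, blue), "range_z" (420x560 float32, m along the optical axis (not along the pixel's ray), 0 where there is no reading), "K" (3x3 intrinsics, pixels), "distortion" ([k1, k2, p1, p2, k3] as OpenCV has them; the pictures are not rectified), "world_to_cam" (4x4, takes a point from world to camera coordinates). Camera axes: x right, y up, looking along -z (the intrinsics and any distortion apply to the point x, -y, -z); pixel columns grow to the right and rows downward; lengths in m; the calibration is good to about 2 mm. A picture is of the moment at which its call begins.
- ctrl.sign_off(): hands the job in, once; it reports no verdict.
The state is a dict: "time": time; "qpos": joint angles; "dq": joint speeds; "joint_efforts": joint torques, N m; "eef_pos": TCP position; "tcp_rot": TCP orientation; "contact_force": force on the tool from outside, world axes, zero at the start; "wrist_torque": the same for the moment, N m; "opening": opening from 0.0 (shut) to 1.0 (fully open).
Only numpy, scipy, OpenCV 4.12 (cv2) and the standard library are available. Lean on these libraries where they do the work, as an engineer would, in place of code of your own. Each camera call takes 0.05 s, during which the arm holds its last target.

## Working session

There is one attempt and no reset: what is moved stays moved. The work goes in short steps, Python scripts to look and compute and a tool call to move; the robot and the scene stay as the last step left them, time stands still between calls to the robot, and variables do not carry over. Pictures are saved under pics/ and viewed, and the job is handed in when it is done.

Besides the shell and the picture viewer there is one more tool, called after "Call:" as name(argument=value, ...) on one line, values as JSON. play_rows: Moves the arm, as the interface text tells. Its arguments: {"type":"object","properties":{"claw":{"type":"array","items":{"type":"number"}},"travel":{"type":"array","items":{"type":"array","items":{"type":"number"}}},"dr":{"type":"array","items":{"type":"array","items":{"type":"number"}}},"force":{"type":"number"}},"required":["claw","travel","dr"]}

```bash
mkdir -p pics; ls; python3 - <<'E'
from plant import ctrl, vision
import cv2, numpy as np
s=ctrl.get_state(); print(s)
for n in ("side","top"):
    c=vision.read_camera(n); np.savez(f"{n}0.npz",**c)
    cv2.imwrite(f"pics/{n}0.png",c["img"][:,:,::-1])
    print(n,c["K"],c["distortion"],c["world_to_cam"])
E
```

```text
pics
{'time': 0.0, 'qpos': array([ 1.04401966e+00,  2.87219376e-01,  1.57818830e+00, -1.96618748e-05,
        1.27860075e+00, -1.50015277e-01]), 'dq': array([-0.0004819 ,  0.00157338, -0.00112039,  0.00121598, -0.00137784,
       -0.00075503]), 'joint_efforts': array([ 1.91155632e-04, -4.05981338e+01, -2.92626804e+01, -1.69630662e-04,
        5.89698670e-03, -4.90823638e-06]), 'eef_pos': array([0.24798915, 0.62708172, 0.22990525]), 'tcp_rot': array([ 0.13160887,  0.69487432, -0.13322462,  0.6943198 ]), 'contact_force': array([-1.08658624, -0.53508021,  0.15008136]), 'wrist_torque': array([-0.05280835, -0.0117691 , -0.06885359]), 'opening': 0.9974130833262269}
side [[436.83764928   0.         277.86931701]
 [  0.         436.83764928 208.8037725 ]
 [  0.           0.           1.        ]] [0.00327879 0.         0.         0.         0.        ] [[ 0.83393351 -0.55185185 -0.00380013 -0.30781605]
 [ 0.25415364  0.37793498  0.89026461 -0.26868452]
 [-0.48985797 -0.7433873   0.4554278  -0.95612684]
 [ 0.          0.          0.          1.        ]]
top [[422.27642392   0.         277.39534861]
 [  0.         422.27642392 211.74329097]
 [  0.           0.           1.        ]] [-0.02216281  0.          0.          0.          0.        ] [[-0.02487567 -0.99967927 -0.00475046  0.21879035]
 [ 0.99516595 -0.0252144   0.09491556 -0.51133587]
 [-0.09500489 -0.00236641  0.99547399 -1.13362748]
 [ 0.          0.          0.          1.        ]]
```

View pics/top0.png

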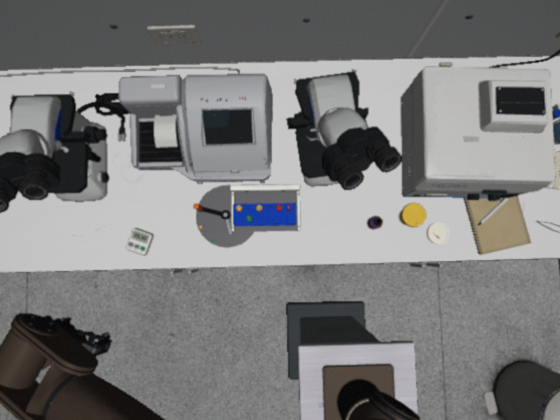

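View pics/side0.png

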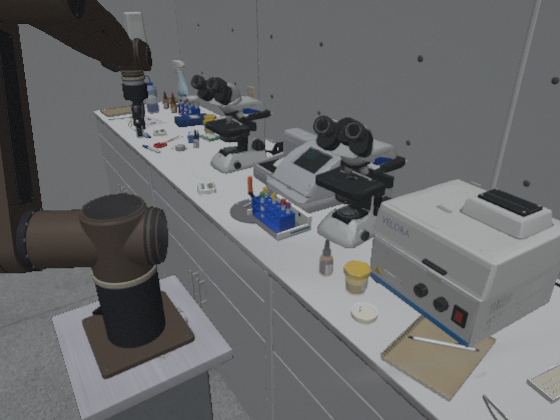

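```bash
cat > h.py <<'E'
import numpy as np, cv2
def load(f): return dict(np.load(f))
def ray(c,uv):
    uv=np.asarray(uv,float).reshape(-1,1,2)
    n=cv2.undistortPoints(uv,c["K"],c["distortion"]).reshape(-1,2)
    d=np.c_[n[:,0],-n[:,1],-np.ones(len(n))]
    R=c["world_to_cam"][:3,:3];t=c["world_to_cam"][:3,3]
    return -R.T@t, d@R
def onplane(c,uv,z):
    o,d=ray(c,uv); return o+d*((z-o[2])/d[:,2])[:,None]
def proj(c,P):
    P=np.atleast_2d(P); q=P@c["world_to_cam"][:3,:3].T+c["world_to_cam"][:3,3]
    q=q*[1,-1,-1]
    return cv2.projectPoints(q,np.zeros(3),np.zeros(3),c["K"],c["distortion"])[0].reshape(-1,2)
def cloud(c,x0,y0,x1,y1):
    v,u=np.mgrid[y0:y1,x0:x1]; u=u.ravel();v=v.ravel(); r=c["range_z"][v,u]
    o,d=ray(c,np.c_[u,v]); P=o+d*r[:,None]
    return u,v,P,r>0
E
python3 - <<'E'
from h import *
c=load("top0.npz"); s=load("side0.npz")
cv2.imwrite("pics/t0z.png",cv2.resize(c["img"][165:275,180:320,::-1],None,fx=5.5,fy=5.4,interpolation=cv2.INTER_CUBIC))
cv2.imwrite("pics/s0z.png",cv2.resize(s["img"][160:250,180:330,::-1],None,fx=5.3,fy=5.3,interpolation=cv2.INTER_CUBIC))
E
```

```text
(no output)
```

View pics/t0z.png

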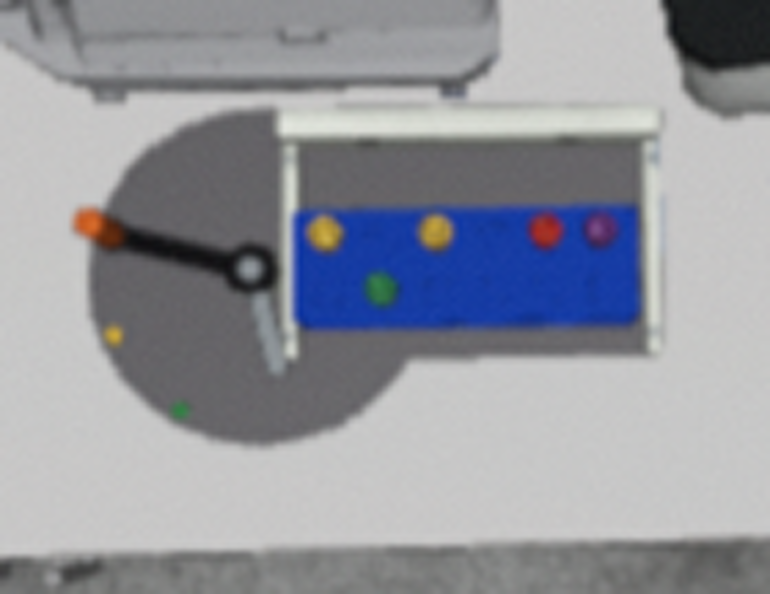

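View pics/s0z.png

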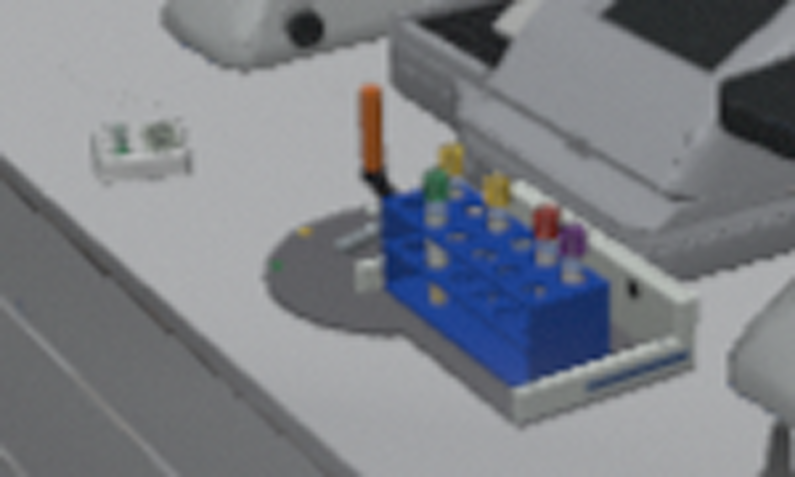

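```bash
python3 - <<'E'
from h import *
c=load("top0.npz"); s=load("side0.npz")
im=c["img"]; hsv=cv2.cvtColor(im,cv2.COLOR_RGB2HSV)
z=lambda x,y:(180+(x+.5)/5.5-.5,165+(y+.5)/5.4-.5)
P=lambda n,uv,h: print(n,np.round(uv,1),onplane(c,[uv],h).round(4))
# rack top
m=cv2.inRange(hsv,(105,150,80),(130,255,255)); m[:, :225]=0; m[:,310:]=0;m[:190]=0;m[240:]=0
cn=max(cv2.findContours(m,0,1)[0],key=cv2.contourArea)
r=cv2.minAreaRect(cn); bp=cv2.boxPoints(r); print(bp); b3=onplane(c,bp,.068); print(b3.round(4),b3.mean(0))
for i in range(4): e=b3[(i+1)%4]-b3[i]; print(np.linalg.norm(e),np.degrees(np.arctan2(e[1],e[0])))
P("pivot",z(250,268),.045)
P("green",z(181,410),.006);P("yellow",z(114,336),.006)
# orange
m=cv2.inRange(hsv,(5,170,120),(14,255,255)); m[:,225:]=0;m[:,:185]=0;m[:190]=0;m[230:]=0
v,u=np.nonzero(m); print("orange",len(u),u.min(),u.max(),v.min(),v.max(),u.mean(),v.mean())
P("griptop",z(88,222),.097);P("gripbot",z(110,235),.040)
for n,a,h in [("backL",(277,106),.05),("backR",(660,106),.05),("backinL",(278,137),.05),("backinR",(660,137),.05),("fenceLout",(283,356),.024),("fenceLin",(298,356),.024),("fenceRin",(647,354),.024),("fenceRout",(661,354),.024)]: P(n,z(*a),h)
P("edge",z(100,556),0);P("edge",z(600,542),0)
P("discleft",z(92,275),.0055);P("disctop",z(270,108),.0055);P("discbot",z(262,443),.0055)
# heights from depth
for n,a in [("rack",(450,300)),("pivot",(250,268)),("grip",(88,222)),("floor",(450,175)),("bench",(600,450)),("fence",(290,250)),("back",(450,122)),("disc",(200,370))]:
    u,v=np.round(z(*a)).astype(int); _,_,Q,k=cloud(c,u,v,u+1,v+1); print(n,Q.round(4),k)
E
```

```text
[[234. 203.]
 [295. 203.]
 [295. 225.]
 [234. 225.]]
[[0.5387 0.3201 0.068 ]
 [0.5346 0.1586 0.068 ]
 [0.4763 0.1603 0.068 ]
 [0.4804 0.321  0.068 ]] [0.5075002  0.24000162 0.068     ]
0.16148231187840728 -91.45870147184742
0.05829239849889937 178.34843787514333
0.16068412665517015 88.55965245916892
0.058346646729916476 -0.8675545596889849
pivot [225.  214.2] [[0.5116 0.3471 0.045 ]]
green [212.5 240.5] [[0.4429 0.3879 0.006 ]]
yellow [200.3 226.8] [[0.4818 0.4214 0.006 ]]
orange 17 194 198 204 208 196.1764705882353 206.05882352941177
griptop [195.6 205.7] [[0.5308 0.4163 0.097 ]]
gripbot [199.6 208.1] [[0.5305 0.4167 0.04  ]]
backL [230.  184.2] [[0.5922 0.3322 0.05  ]]
backR [299.6 184.2] [[0.5874 0.1441 0.05  ]]
backinL [230.1 190. ] [[0.5765 0.3319 0.05  ]]
backinR [299.6 190. ] [[0.5717 0.1445 0.05  ]]
fenceLout [231.  230.5] [[0.4684 0.3339 0.024 ]]
fenceLin [233.8 230.5] [[0.4682 0.3265 0.024 ]]
fenceRin [297.2 230.1] [[0.4648 0.1529 0.024 ]]
fenceRout [299.8 230.1] [[0.4647 0.146  0.024 ]]
edge [197.8 267.6] [[0.3692 0.4306 0.    ]]
edge [288.7 265. ] [[0.3702 0.1784 0.    ]]
discleft [196.3 215.5] [[0.5137 0.4325 0.0055]]
disctop [228.7 184.6] [[0.5986 0.3408 0.0055]]
discbot [227.2 246.6] [[0.425  0.3473 0.0055]]
rack [[0.4961 0.2519 0.0112]] [ True]
pivot [[0.5125 0.3476 0.0421]] [ True]
grip [[0.5304 0.416  0.0933]] [ True]
floor [[0.561  0.2507 0.0067]] [ True]
bench [[4.170e-01 1.762e-01 4.000e-04]] [ True]
fence [[0.5228 0.3314 0.016 ]] [ True]
back [[0.5833 0.2486 0.0445]] [ True]
disc [[0.4636 0.3783 0.0036]] [ True]
```

```bash
python3 - <<'E'
from h import *
s=load("side0.npz");c=load("top0.npz")
cv2.imwrite("pics/s0zz.png",cv2.resize(s["img"][185:245,245:305,::-1],None,fx=10,fy=10,interpolation=cv2.INTER_CUBIC))
# project the rack front face lines at several z
yaw=-.025; o=np.array([.5075,.2395]); R=np.array([[np.cos(yaw),-np.sin(yaw)],[np.sin(yaw),np.cos(yaw)]])
for z in (.006,.02,.03,.037,.05,.068):
    print(z,*[((proj(s,[*(o+R@[-.028,y]),z])[0]-[245,185]+.5)*10).round() for y in (.084,.05,0,-.05,-.084)])
u,v,P,k=cloud(s,245,185,305,245)
L=(P[:,:2]-o)@R
sel=k&(abs(L[:,1]+0.0)<.004)&(L[:,0]<0)&(L[:,0]>-.05)
for a in np.c_[L[sel]*1000,P[sel,2]*1000][::1].round(0).astype(int).tolist()[:40]: print(a,end=' ')
for n,a in [("green",(381,289)),("y1",(325,233)),("y2",(436,233)),("red",(546,231)),("pur",(600,230))]:
    q=onplane(c,[(180+(a[0]+.5)/5.5-.5,165+(a[1]+.5)/5.4-.5)],.099)[0]; print(n,q.round(3),((q[:2]-o)@R).round(3))
E
```

```text
0.006 [ 74. 299.] [125. 341.] [204. 405.] [288. 473.] [347. 521.]
0.02 [ 72. 261.] [124. 302.] [203. 366.] [287. 433.] [347. 480.]
0.03 [ 71. 234.] [123. 275.] [203. 338.] [287. 404.] [347. 451.]
0.037 [ 71. 215.] [123. 255.] [202. 318.] [287. 384.] [347. 431.]
0.05 [ 70. 179.] [122. 219.] [202. 280.] [287. 346.] [347. 392.]
0.068 [ 68. 128.] [120. 168.] [201. 228.] [286. 292.] [347. 338.]
[-5, 0, 70] [-25, 3, 71] [-21, 3, 69] [-19, 0, 70] [-16, 0, 69] [-12, 0, 69] [-9, -1, 68] [-7, -4, 69] [-27, -1, 69] [-24, -2, 69] [-20, -1, 68] [-12, 0, 65] [-27, 0, 65] [-11, 3, 42] [-4, 1, 41] [-22, 3, 42] [-19, 2, 42] [-15, 2, 40] [-12, 0, 40] [-8, -4, 41] [-28, -1, 42] [-24, -1, 41] [-21, -2, 40] [-26, 2, 37] [-6, 0, 14] [-23, 1, 15] [-19, 3, 13] [-13, 0, 12] [-10, -1, 12] [-6, -1, 11] [-4, -3, 11] [-23, 1, 11] [-17, -1, 10] [-29, -3, 11] [-40, 3, 8] [-37, 3, 7] [-34, 2, 7] [-32, -2, 8] [-44, 4, 5] [-42, 0, 7] green [0.495 0.279 0.099] [-0.013  0.039]
y1 [0.522 0.305 0.099] [0.013 0.066]
y2 [0.521 0.253 0.099] [0.013 0.014]
red [0.521 0.202 0.099] [ 0.014 -0.037]
pur [0.521 0.176 0.099] [ 0.015 -0.063]
```

View pics/s0zz.png

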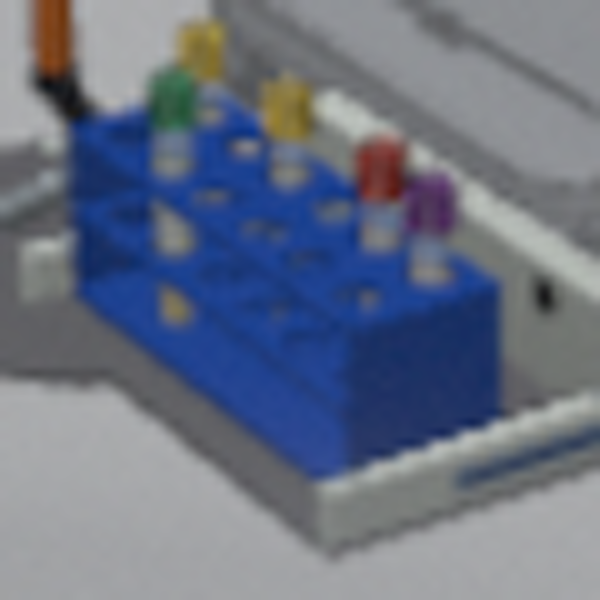

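```bash
cat >> h.py <<'E'
from scipy.spatial.transform import Rotation as Ro
def goal(yaw,tilt,flip=False):
    # tool x down tilted so tips lean toward heading yaw; tool z = +-heading
    Rz=Ro.from_euler('z',yaw).as_matrix(); 
    x=np.array([np.sin(tilt),0,-np.cos(tilt)]); z=np.array([np.cos(tilt),0,np.sin(tilt)])*(-1 if flip else 1)
    y=np.cross(z,x); return Rz@np.c_[x,y,z]
def delta(st,p,Rg):
    R=Ro.from_quat(st["tcp_rot"]).as_matrix()
    return (R.T@(np.asarray(p)-st["eef_pos"])).round(4), Ro.from_matrix(R.T@Rg).as_rotvec().round(4)
E
python3 - <<'E'
from h import *
from plant import ctrl
st=ctrl.get_state(); print(Ro.from_quat(st["tcp_rot"]).as_matrix().round(3))
for f in (0,1):
    print(f,delta(st,[.435,.241,.13],goal(-.025,np.radians(8),f)))
c=load("top0.npz"); s=load("side0.npz")
for n,C in (("t",c),("s",s)):
    u,v,P,k=cloud(C,0,0,560,420)
    for a,b in ((.26,.32),(.32,.38),(.38,.44),(.44,.5),(.5,.56)):
      q=P[k&(P[:,0]>.585)&(P[:,0]<.75)&(P[:,1]>a)&(P[:,1]<b)]
      print(n,a,[ (lo,hi,round(float(q[(q[:,2]>lo)&(q[:,2]<hi),0].min()),3)) for lo,hi in ((.03,.06),(.06,.1),(.1,.15),(.15,.3)) if ((q[:,2]>lo)&(q[:,2]<hi)).any()])
E
```

```text
[[-0.001  0.368  0.93 ]
 [-0.002  0.93  -0.368]
 [-1.    -0.002 -0.   ]]
0 (array([ 0.1006, -0.29  ,  0.316 ]), array([-0.3511, -0.1389,  0.0267]))
1 (array([ 0.1006, -0.29  ,  0.316 ]), array([2.7837, 0.0376, 0.1957]))
t 0.26 [(0.03, 0.06, 0.585), (0.06, 0.1, 0.622), (0.1, 0.15, 0.648), (0.15, 0.3, 0.733)]
t 0.32 [(0.03, 0.06, 0.586), (0.06, 0.1, 0.622), (0.1, 0.15, 0.648), (0.15, 0.3, 0.734)]
t 0.38 [(0.03, 0.06, 0.604), (0.06, 0.1, 0.625), (0.1, 0.15, 0.649), (0.15, 0.3, 0.72)]
t 0.44 [(0.03, 0.06, 0.612), (0.06, 0.1, 0.64), (0.1, 0.15, 0.669)]
t 0.5 [(0.03, 0.06, 0.643), (0.06, 0.1, 0.644)]
s 0.26 [(0.03, 0.06, 0.585), (0.06, 0.1, 0.616), (0.1, 0.15, 0.642), (0.15, 0.3, 0.729)]
s 0.32 [(0.03, 0.06, 0.586), (0.06, 0.1, 0.62), (0.1, 0.15, 0.643), (0.15, 0.3, 0.726)]
s 0.38 [(0.03, 0.06, 0.599), (0.06, 0.1, 0.619), (0.1, 0.15, 0.642), (0.15, 0.3, 0.713)]
s 0.44 [(0.03, 0.06, 0.614), (0.06, 0.1, 0.635), (0.1, 0.15, 0.671), (0.15, 0.3, 0.749)]
s 0.5 [(0.03, 0.06, 0.637), (0.06, 0.1, 0.64)]
```

Call:
play_rows(claw=[255, 255, 255, 255, 255, 255, 255, 255, 255, 255, 255, 255, 255, 255], travel=[[0.0, -0.03, 0.035], [0.01, -0.06, 0.07], [0.02, -0.09, 0.1], [0.03, -0.12, 0.13], [0.04, -0.15, 0.165], [0.05, -0.18, 0.2], [0.06, -0.21, 0.23], [0.075, -0.24, 0.265], [0.09, -0.27, 0.295], [0.1, -0.29, 0.316], [0.1, -0.29, 0.316], [0.1, -0.29, 0.316], [0.1, -0.29, 0.316], [0.1, -0.29, 0.316]], dr=[[-0.05, -0.02, 0.0], [-0.1, -0.04, 0.01], [-0.15, -0.06, 0.01], [-0.2, -0.08, 0.015], [-0.25, -0.1, 0.02], [-0.3, -0.12, 0.023], [-0.351, -0.139, 0.027], [-0.351, -0.139, 0.027], [-0.351, -0.139, 0.027], [-0.351, -0.139, 0.027], [-0.351, -0.139, 0.027], [-0.351, -0.139, 0.027], [-0.351, -0.139, 0.027], [-0.351, -0.139, 0.027]])

```text
time: 1.5
eef_pos: [0.4349, 0.2422, 0.1311]
tcp_rot: [0.008, 0.656, -0.009, 0.755]
contact_force: [0.2, 0.4, 0.2]
opening: 0.002
```

```bash
python3 - <<'E'
from h import *
from plant import ctrl
st=ctrl.get_state(); print(st["time"],st["eef_pos"],st["opening"],st["contact_force"],st["qpos"])
print(delta(st,[.445,.241,.030],goal(-.025,np.radians(8))))
E
```

```text
1.5 [0.43491374 0.24216233 0.13113705] 0.00166972875077755 [0.17972487 0.42203143 0.16320419] [ 0.32815292 -0.06421927  2.15927673 -0.05991149  0.91495545 -1.18589354]
(array([ 0.1016, -0.001 , -0.0042]), array([ 0.0016,  0.001 , -0.0011]))
```

Call:
play_rows(claw=[255, 255, 255, 255, 255, 255], travel=[[0.03, 0, -0.001], [0.06, -0.001, -0.003], [0.085, -0.001, -0.004], [0.1015, -0.001, -0.004], [0.1015, -0.001, -0.004], [0.1015, -0.001, -0.004]], dr=[[0, 0, 0], [0, 0, 0], [0, 0, 0], [0, 0, 0], [0, 0, 0], [0, 0, 0]])

```text
time: 2.1
eef_pos: [0.4452, 0.2418, 0.0305]
tcp_rot: [0.008, 0.656, -0.008, 0.755]
contact_force: [-0.8, -0.1, 0.6]
opening: 0.004
```

```bash
cat > look.py <<'E'
from h import *
import sys
from plant import ctrl,vision
def look(tag,crops=((175,160,325,275),(180,160,330,250))):
    st=ctrl.get_state(); print(st["time"],st["eef_pos"].round(4),st["contact_force"].round(1))
    for n,b in zip(("top","side"),crops):
        c=vision.read_camera(n); np.savez(f"{n}{tag}.npz",**c)
        x0,y0,x1,y1=b
        cv2.imwrite(f"pics/{n}{tag}.png",cv2.resize(c["img"][y0:y1,x0:x1,::-1],None,fx=5.2,fy=5.2,interpolation=cv2.INTER_CUBIC))
look(sys.argv[1])
E
python3 look.py 1; python3 - <<'E'
from h import *
from plant import ctrl
print(delta(ctrl.get_state(),[.488,.24,.030],goal(-.025,np.radians(8))))
E
```

```text
2.1 [0.4452 0.2418 0.0305] [-0.8 -0.1  0.6]
(array([ 0.0075, -0.0009,  0.0413]), array([ 0.0024,  0.0035, -0.0021]))
```

View pics/side1.png

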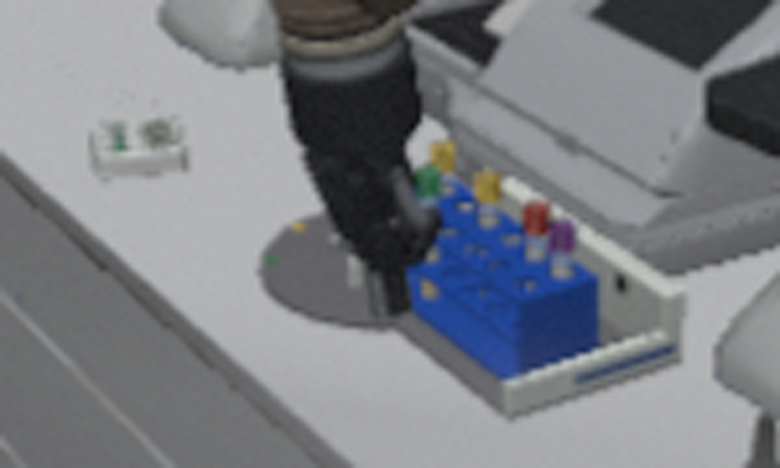

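View pics/top1.png

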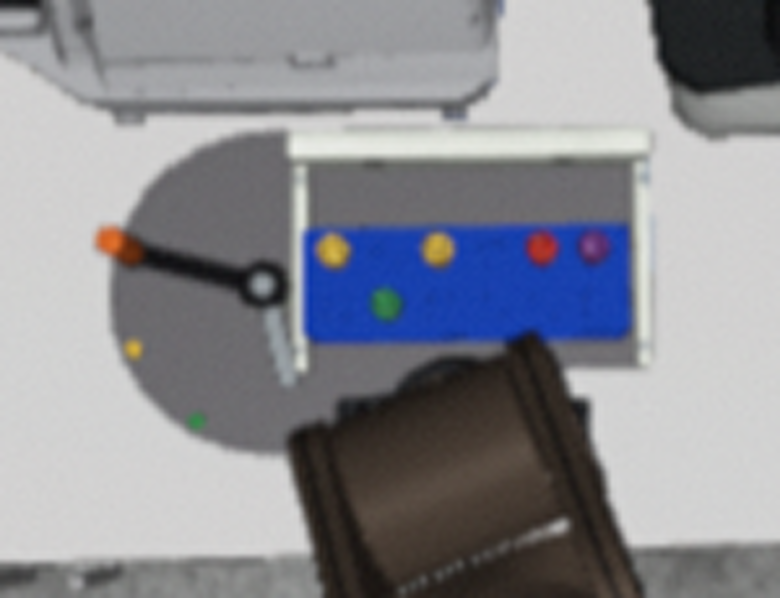

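Call:
play_rows(claw=[255, 255, 255, 255, 255, 255, 255, 255, 255], travel=[[0.002, 0, 0.01], [0.003, 0, 0.016], [0.004, 0, 0.02], [0.0045, -0.0005, 0.024], [0.005, -0.001, 0.028], [0.006, -0.001, 0.032], [0.0065, -0.001, 0.036], [0.007, -0.001, 0.04], [0.007, -0.001, 0.04]], dr=[[0, 0, 0], [0, 0, 0], [0, 0, 0], [0, 0, 0], [0, 0, 0], [0, 0, 0], [0, 0, 0], [0, 0, 0], [0, 0, 0]])

```text
time: 3.1
eef_pos: [0.4874, 0.2399, 0.0303]
tcp_rot: [0.008, 0.654, -0.008, 0.756]
contact_force: [-1.4, -0.4, 0.2]
opening: -0.002
```

```bash
python3 look.py 2; python3 - <<'E'
from h import *
from plant import ctrl
print(delta(ctrl.get_state(),[.508,.2395,.030],goal(-.025,np.radians(8))))
E
```

```text
3.1 [0.4874 0.2399 0.0303] [-1.4 -0.4  0.2]
(array([0.0034, 0.    , 0.0206]), array([ 0.0023,  0.0045, -0.0023]))
```

View pics/side2.png

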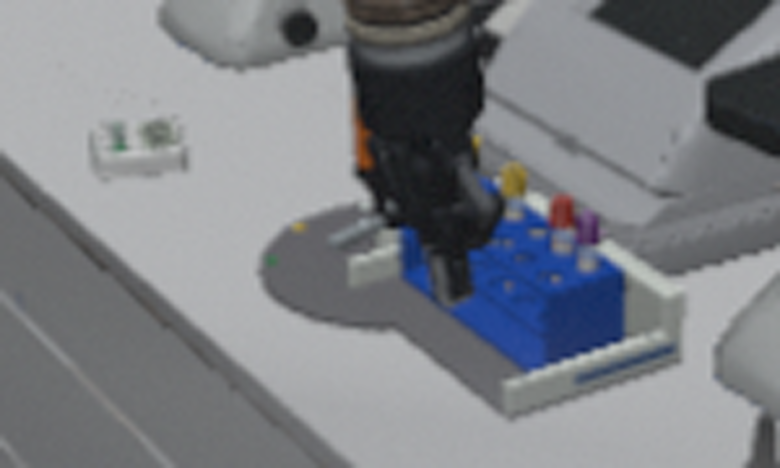

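View pics/top2.png

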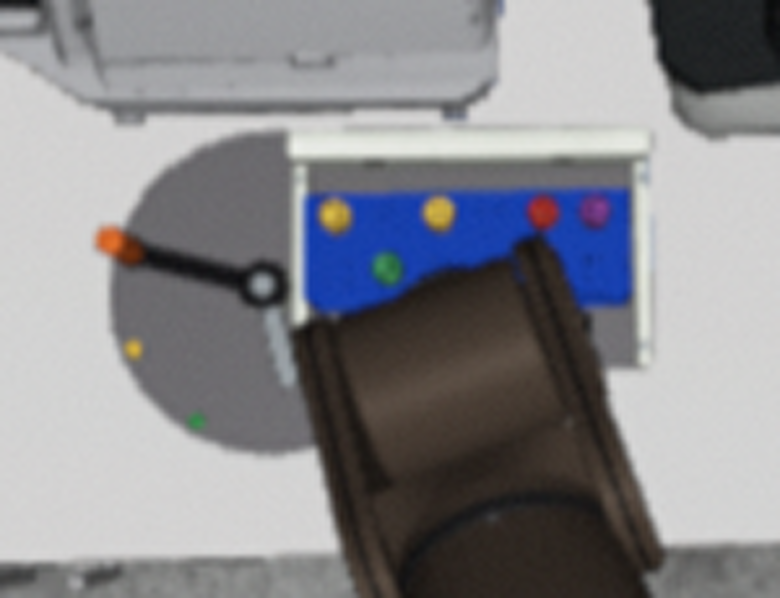

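Call:
play_rows(claw=[255, 255, 255, 255, 255, 255], travel=[[0.0005, 0, 0.003], [0.001, 0, 0.006], [0.0015, 0, 0.009], [0.002, 0, 0.012], [0.0025, 0, 0.014], [0.0025, 0, 0.014]], dr=[[0, 0, 0], [0, 0, 0], [0, 0, 0], [0, 0, 0], [0, 0, 0], [0, 0, 0]])

```text
time: 3.8
eef_pos: [0.5019, 0.2396, 0.03]
tcp_rot: [0.008, 0.654, -0.008, 0.756]
contact_force: [-0.2, 0.0, -0.0]
opening: -0.003
```

Call:
play_rows(claw=[255, 255, 255, 255], travel=[[0.0003, 0, 0.002], [0.0006, 0, 0.004], [0.0008, 0, 0.005], [0.0008, 0, 0.005]], dr=[[0, 0, 0], [0, 0, 0], [0, 0, 0], [0, 0, 0]])

```text
time: 4.2
eef_pos: [0.5072, 0.2395, 0.03]
tcp_rot: [0.008, 0.654, -0.008, 0.757]
contact_force: [-1.7, 0.2, 1.1]
opening: -0.003
```

Call:
play_rows(claw=[255, 255, 255, 255], travel=[[0.0001, 0, 0.001], [0.0003, 0, 0.002], [0.0004, 0, 0.003], [0.0004, 0, 0.003]], dr=[[0, 0, 0], [0, 0, 0], [0, 0, 0], [0, 0, 0]])

```text
time: 4.6
eef_pos: [0.5078, 0.2395, 0.0293]
tcp_rot: [0.008, 0.656, -0.008, 0.755]
contact_force: [-8.3, -0.2, 5.0]
opening: -0.003
```

Call:
play_rows(claw=[255, 255, 255], travel=[[0.0004, 0, 0.003], [0.0005, 0, 0.004], [0.0005, 0, 0.004]], dr=[[0, 0, 0], [0, 0, 0], [0, 0, 0]])

```text
time: 4.9
eef_pos: [0.508, 0.2394, 0.0283]
tcp_rot: [0.007, 0.66, -0.009, 0.751]
contact_force: [-12.4, 1.0, 7.0]
opening: 0.002
```

```bash
python3 look.py 3
```

```text
4.9 [0.508  0.2394 0.0283] [-12.4   1.    7. ]
```

View pics/side3.png

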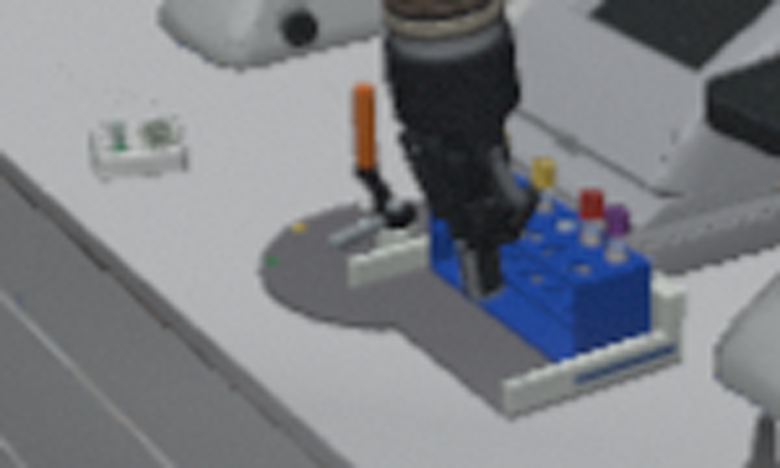

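View pics/top3.png

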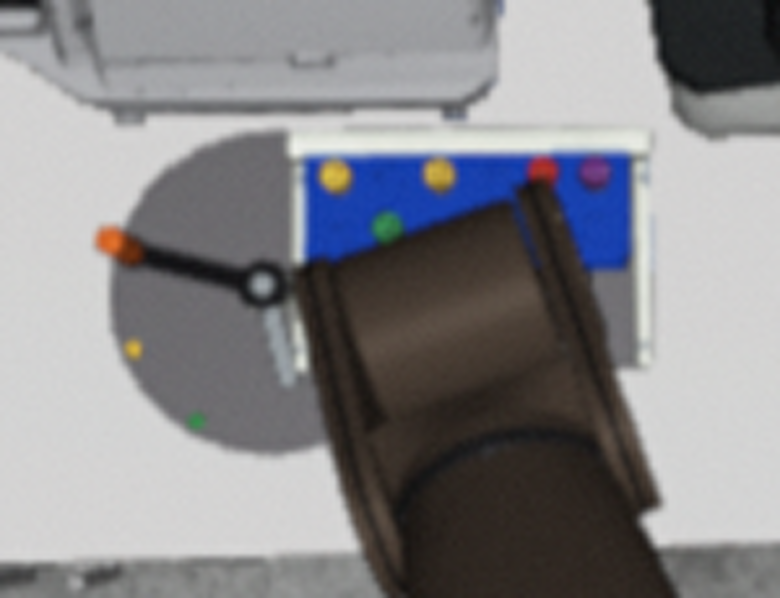

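```bash
python3 - <<'E'
from h import *
from plant import ctrl
st=ctrl.get_state()
R=goal(-.025,np.radians(8))
for p in ([.46,.241,.030],[.46,.241,.17]): print(delta(st,p,R))
print(delta(st,[.5,.36,.19],goal(-.267,0)),delta(st,[.56,.4084,.17],goal(-.267,0)))
E
```

```text
(array([-0.0079,  0.0006, -0.0474]), array([ 0.002 , -0.0099,  0.0001]))
(array([-0.1467,  0.0005, -0.0293]), array([ 0.002 , -0.0099,  0.0001]))
(array([-0.1618,  0.1204,  0.0102]), array([ 0.2437,  0.1291, -0.0154])) (array([-0.1344,  0.1701,  0.066 ]), array([ 0.2437,  0.1291, -0.0154]))
```

Call:
play_rows(claw=[255, 255, 255, 255, 255, 255, 255, 255, 255, 255, 255, 255, 255, 255, 255], travel=[[-0.001, 0, -0.008], [-0.004, 0, -0.024], [-0.008, 0.0005, -0.047], [-0.008, 0.0005, -0.047], [-0.055, 0.0005, -0.042], [-0.1, 0.0005, -0.036], [-0.147, 0.0005, -0.029], [-0.15, 0.02, -0.022], [-0.155, 0.05, -0.012], [-0.158, 0.085, 0.0], [-0.162, 0.12, 0.01], [-0.148, 0.145, 0.038], [-0.134, 0.17, 0.066], [-0.134, 0.17, 0.066], [-0.134, 0.17, 0.066]], dr=[[0, 0, 0], [0, 0, 0], [0, 0, 0], [0, 0, 0], [0, 0, 0], [0, 0, 0], [0, 0, 0], [0.08, 0.043, -0.005], [0.16, 0.086, -0.01], [0.244, 0.129, -0.015], [0.244, 0.129, -0.015], [0.244, 0.129, -0.015], [0.244, 0.129, -0.015], [0.244, 0.129, -0.015], [0.244, 0.129, -0.015]])

```text
time: 6.5
eef_pos: [0.5607, 0.4082, 0.1682]
tcp_rot: [0.094, 0.701, -0.094, 0.701]
contact_force: [-0.9, -0.1, 0.1]
opening: -0.001
```

```bash
python3 look.py 4;python3 - <<'E'
from h import *
from plant import ctrl
st=ctrl.get_state(); print(st["qpos"])
print(delta(st,[.562,.408,.055],goal(-.267,0)))
c=load("top4.npz");hsv=cv2.cvtColor(c["img"],cv2.COLOR_RGB2HSV)
m=cv2.inRange(hsv,(105,150,80),(130,255,255)); m[:, :225]=0; m[:,310:]=0;m[:180]=0;m[240:]=0
cn=max(cv2.findContours(m,0,1)[0],key=cv2.contourArea)
bp=cv2.boxPoints(cv2.minAreaRect(cn)); print(bp.tolist(), onplane(c,bp,.068).mean(0))
E
```

```text
6.5 [0.5607 0.4082 0.1682] [-0.9 -0.1  0.1]
[ 4.83168435e-01  3.74086337e-01  1.57956529e+00  5.26804876e-05
  1.18633984e+00 -8.20075542e-01]
(array([0.1154, 0.0004, 0.0015]), array([-0.0006,  0.0011, -0.0011]))
[[234.0, 190.0], [295.0, 190.0], [295.0, 211.0], [234.0, 211.0]] [0.54338242 0.23921353 0.068     ]
```

View pics/top4.png

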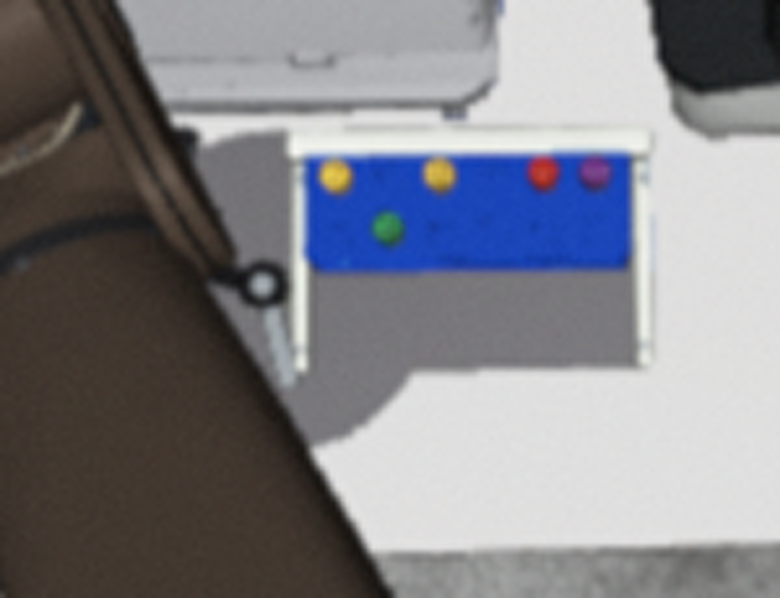

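View pics/side4.png

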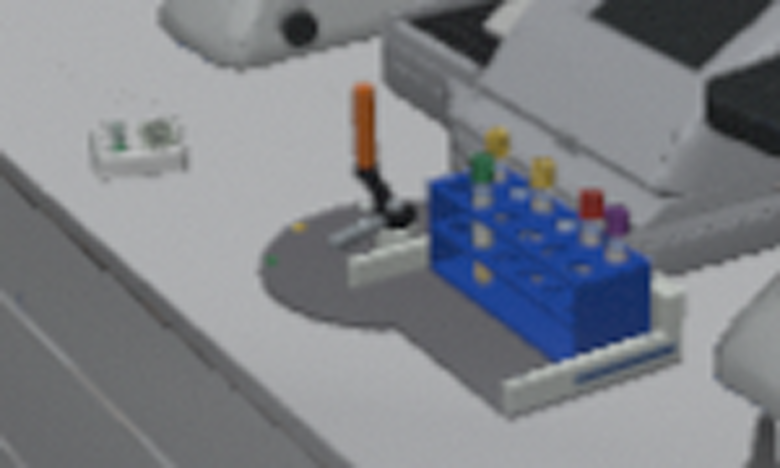

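Call:
play_rows(claw=[255, 255, 255, 255, 255, 255], travel=[[0.035, 0, 0.001], [0.07, 0, 0.001], [0.095, 0, 0.0015], [0.113, 0, 0.0015], [0.113, 0, 0.0015], [0.113, 0, 0.0015]], dr=[[0, 0, 0], [0, 0, 0], [0, 0, 0], [0, 0, 0], [0, 0, 0], [0, 0, 0]])

```text
time: 7.2
eef_pos: [0.5624, 0.4077, 0.0589]
tcp_rot: [0.095, 0.7, -0.094, 0.702]
contact_force: [-1.6, 0.8, 0.4]
opening: -0.001
```

```bash
python3 look.py 5;cat > arc.py <<'E'
from h import *
from plant import ctrl
import sys
st=ctrl.get_state()
piv=np.array([.5116,.3472]); yawd=-.025
def F(lev,off=.0185,z=.055):
    a=np.radians(75)+lev+yawd
    t=np.array([-np.sin(a),np.cos(a)])
    p=piv+.072*np.array([np.cos(a),np.sin(a)])-off*t
    return [*p,z], goal(a-np.pi/2,0)
if __name__=="__main__":
    for l in map(float,sys.argv[1:]):
        p,R=F(l); d,r=delta(st,p,R); print(l,d,r)
E
python3 arc.py 0 .1 .2 .3 .4 .5 .6 .7
```

```text
7.2 [0.5624 0.4077 0.0589] [-1.6  0.8  0.4]
0.0 [ 0.0051 -0.001  -0.0138] [ 0.0192  0.0043 -0.0042]
0.1 [ 0.0051  0.0007 -0.0211] [-0.0808  0.0045 -0.0039]
0.2 [ 0.005   0.0016 -0.0284] [-0.1808  0.0047 -0.0037]
0.3 [ 0.005   0.0017 -0.0359] [-0.2808  0.0049 -0.0035]
0.4 [ 0.005   0.0011 -0.0433] [-0.3808  0.0051 -0.0032]
0.5 [ 0.0049 -0.0002 -0.0506] [-0.4808  0.0052 -0.003 ]
0.6 [ 0.0049 -0.0023 -0.0577] [-0.5808  0.0054 -0.0027]
0.7 [ 0.0048 -0.005  -0.0646] [-0.6808  0.0056 -0.0025]
```

View pics/side5.png

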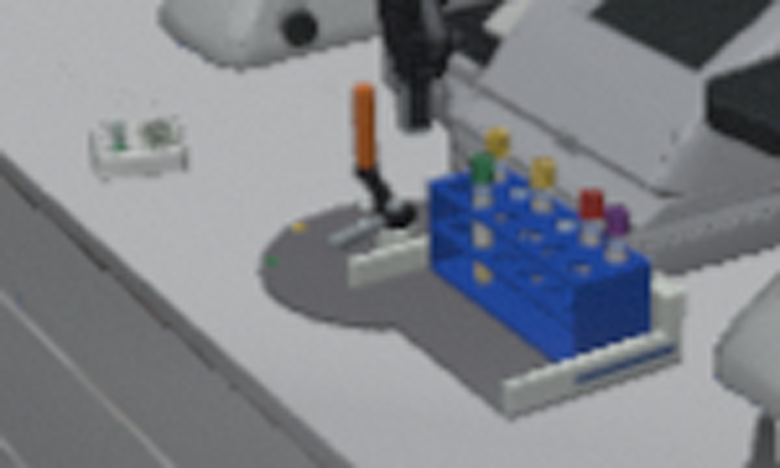

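Call:
play_rows(claw=[255, 255, 255, 255, 255, 255, 255], travel=[[0.003, 0, -0.006], [0.005, -0.001, -0.0138], [0.005, 0.0, -0.0175], [0.005, 0.0007, -0.021], [0.005, 0.0012, -0.025], [0.005, 0.0016, -0.0285], [0.005, 0.0016, -0.0285]], dr=[[0, 0.002, -0.002], [0.02, 0.004, -0.004], [-0.03, 0.004, -0.004], [-0.08, 0.004, -0.004], [-0.13, 0.004, -0.004], [-0.18, 0.004, -0.004], [-0.18, 0.004, -0.004]])

```text
time: 8.0
eef_pos: [0.5373, 0.4175, 0.0558]
tcp_rot: [0.031, 0.705, -0.031, 0.708]
contact_force: [4.4, -1.2, -1.6]
opening: 0.001
```

```bash
python3 look.py 6;python3 arc.py .2 .3 .4 .5 .6 .7 .8;python3 - <<'E'
from h import *
from plant import ctrl
st=ctrl.get_state(); print((proj(load("side6.npz"),st["eef_pos"])-[180,160])*5.2)
E
```

```text
8.0 [0.5373 0.4175 0.0558] [ 4.4 -1.2 -1.6]
0.2 [ 0.0007 -0.0002 -0.001 ] [-0.0018  0.0036 -0.0005]
0.3 [ 0.0007  0.0012 -0.0082] [-0.1018  0.0036 -0.0003]
0.4 [ 0.0006  0.002  -0.0156] [-2.018e-01  3.700e-03 -2.000e-04]
0.5 [ 0.0006  0.002  -0.0231] [-0.3018  0.0037  0.    ]
0.6 [ 0.0006  0.0012 -0.0305] [-4.018e-01  3.700e-03  2.000e-04]
0.7 [ 0.0006 -0.0002 -0.0377] [-5.018e-01  3.700e-03  4.000e-04]
0.8 [ 0.0005 -0.0024 -0.0448] [-6.018e-01  3.700e-03  6.000e-04]
[[372.42282529 140.20240768]]
```

View pics/side6.png

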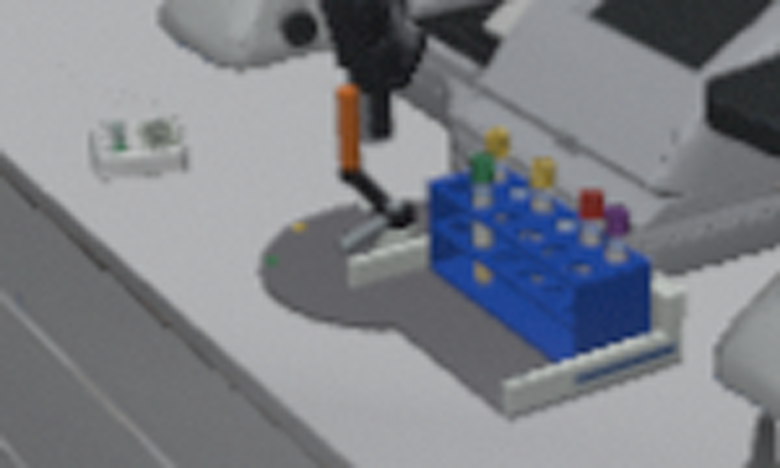

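Call:
play_rows(claw=[255, 255, 255, 255, 255, 255, 255, 255, 255, 255], travel=[[0.0005, 0.0005, -0.0045], [0.0005, 0.0012, -0.008], [0.0005, 0.0017, -0.012], [0.0005, 0.002, -0.0156], [0.0005, 0.002, -0.0195], [0.0005, 0.002, -0.023], [0.0005, 0.0017, -0.027], [0.0005, 0.0012, -0.0305], [0.0005, 0.0005, -0.034], [0.0005, 0.0005, -0.034]], dr=[[-0.05, 0.003, 0], [-0.1, 0.003, 0], [-0.15, 0.003, 0], [-0.2, 0.003, 0], [-0.25, 0.003, 0], [-0.3, 0.003, 0], [-0.35, 0.003, 0], [-0.4, 0.003, 0], [-0.45, 0.003, 0], [-0.45, 0.003, 0]])

```text
time: 9.1
eef_pos: [0.5018, 0.4212, 0.0548]
tcp_rot: [-0.127, 0.696, 0.127, 0.695]
contact_force: [-0.3, -0.1, -0.4]
opening: -0.0
```

```bash
python3 look.py 7;python3 arc.py .65 .7 .8 .9 1.0 1.1 1.2 1.3; python3 -c "
from plant import ctrl;print(ctrl.get_state()['qpos'])"
```

```text
9.1 [0.5018 0.4212 0.0548] [-0.3 -0.1 -0.4]
0.65 [ 0.     -0.0003  0.0005] [-0.0032 -0.0006  0.0001]
0.7 [ 0.      0.0006 -0.0031] [-0.0532 -0.0006  0.0001]
0.8 [ 0.      0.0017 -0.0105] [-1.532e-01 -6.000e-04  1.000e-04]
0.9 [ 0.      0.002  -0.0179] [-0.2532 -0.0006  0.    ]
1.0 [ 0.      0.0016 -0.0253] [-0.3532 -0.0006  0.    ]
1.1 [ 0.      0.0005 -0.0326] [-0.4532 -0.0006 -0.    ]
1.2 [ 0.     -0.0013 -0.0398] [-5.532e-01 -6.000e-04 -1.000e-04]
1.3 [ 0.     -0.0039 -0.0468] [-6.532e-01 -6.000e-04 -1.000e-04]
[ 5.42847798e-01  4.32695081e-01  1.73357482e+00 -3.98852406e-06
  9.75914040e-01 -1.38796355e+00]
```

View pics/side7.png

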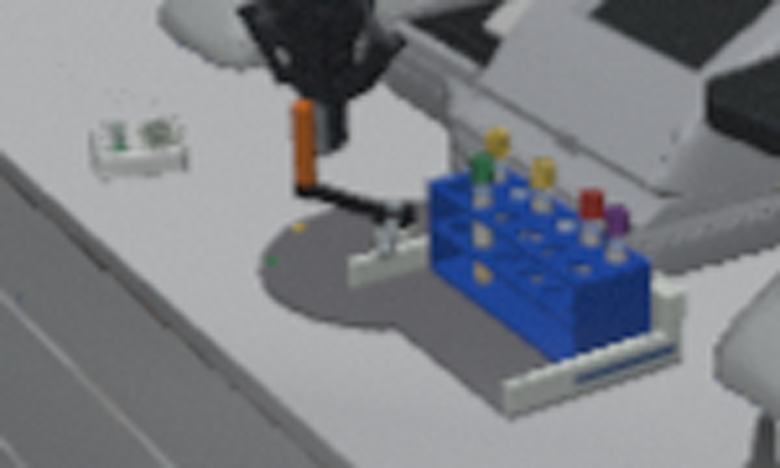

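At the first click; on to the second, following the arc up to about 1.27 rad.

Call:
play_rows(claw=[255, 255, 255, 255, 255, 255, 255, 255, 255, 255, 255, 255, 255], travel=[[0, 0.0006, -0.003], [0, 0.0012, -0.007], [0, 0.0017, -0.0105], [0, 0.0019, -0.014], [0, 0.002, -0.018], [0, 0.0018, -0.0215], [0, 0.0016, -0.0255], [0, 0.001, -0.029], [0, 0.0005, -0.0325], [0, -0.0005, -0.036], [0, -0.0013, -0.04], [0, -0.0028, -0.044], [0, -0.0028, -0.044]], dr=[[-0.05, 0, 0], [-0.1, 0, 0], [-0.15, 0, 0], [-0.2, 0, 0], [-0.25, 0, 0], [-0.3, 0, 0], [-0.35, 0, 0], [-0.4, 0, 0], [-0.45, 0, 0], [-0.5, 0, 0], [-0.55, 0, 0], [-0.61, 0, 0], [-0.61, 0, 0]])

```text
time: 10.5
eef_pos: [0.4621, 0.4029, 0.055]
tcp_rot: [-0.329, 0.626, 0.329, 0.625]
contact_force: [0.5, 1.0, -0.5]
opening: -0.002
```

```bash
python3 look.py 8;python3 arc.py 1.2 1.25 1.3 1.34
```

```text
10.5 [0.4621 0.4029 0.055 ] [ 0.5  1.  -0.5]
1.2 [ 0.0001 -0.0012  0.0041] [ 0.0548 -0.0005 -0.0004]
1.25 [ 0.0001 -0.0002  0.0006] [ 0.0048 -0.0005 -0.0005]
1.3 [ 0.0001  0.0007 -0.003 ] [-0.0452 -0.0005 -0.0005]
1.34 [ 0.0001  0.0012 -0.006 ] [-0.0852 -0.0005 -0.0005]
```

View pics/side8.png

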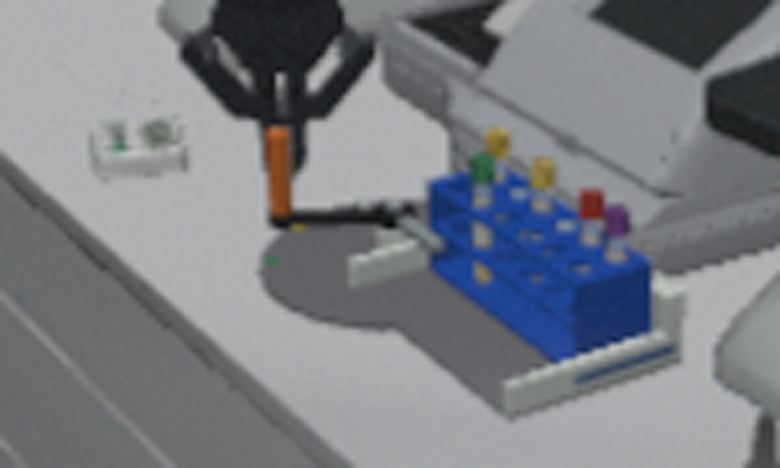

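Call:
play_rows(claw=[255, 255, 255, 255], travel=[[0, 0.0004, -0.002], [0, 0.0008, -0.004], [0, 0.001, -0.005], [0, 0.001, -0.005]], dr=[[-0.03, 0, 0], [-0.06, 0, 0], [-0.06, 0, 0], [-0.06, 0, 0]])

```text
time: 11.0
eef_pos: [0.459, 0.4, 0.0554]
tcp_rot: [-0.347, 0.616, 0.348, 0.616]
contact_force: [0.2, 1.1, 0.8]
opening: 0.001
```

```bash
python3 look.py 9;python3 arc.py 1.2 1.25 1.3 1.34; python3 - <<'E'
from h import *
for f in ("side8","side9"):
    c=load(f+".npz"); hsv=cv2.cvtColor(c["img"],cv2.COLOR_RGB2HSV)
    m=cv2.inRange(hsv,(4,150,100),(14,255,255)); m[:,:215]=0;m[:,260:]=0;m[:170]=0;m[230:]=0
    n,l,s,ce=cv2.connectedComponentsWithStats(m); i=1+s[1:,4].argmax(); print(f,s[i],ce[i],onplane(c,[ce[i]],.0685))
    for lev in (.655,1.02,1.2,1.31):
        a=np.radians(75)+lev-.025; print(lev,proj(c,[.5116+.072*np.cos(a),.3472+.072*np.sin(a),.0685]).round(1))
E
```

```text
11.0 [0.459  0.4    0.0554] [0.2 1.1 0.8]
1.2 [ 0.0004 -0.0029  0.0086] [ 0.1142  0.0002 -0.0007]
1.25 [ 0.0004 -0.0016  0.0051] [ 0.0642  0.0002 -0.0007]
1.3 [ 0.0004 -0.0005  0.0016] [ 0.0142  0.0002 -0.0007]
1.34 [ 0.0004  0.0002 -0.0013] [-0.0258  0.0003 -0.0007]
side8 [231 185   5  16  52] [232.86538462 191.67307692] [[0.45265152 0.39458035 0.0685    ]]
0.655 [[238.7 187.3]]
1.02 [[234.9 190.3]]
1.2 [[233.9 191.9]]
1.31 [[233.6 192.9]]
side9 [231 184   5  17  55] [232.8        191.52727273] [[0.45301655 0.39571336 0.0685    ]]
0.655 [[238.7 187.3]]
1.02 [[234.9 190.3]]
1.2 [[233.9 191.9]]
1.31 [[233.6 192.9]]
```

View pics/side9.png

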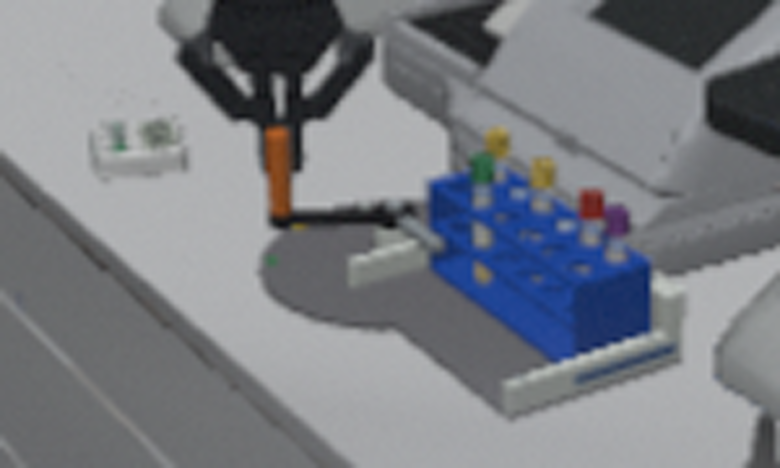

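```bash
python3 - <<'E'
from h import *
from plant import ctrl
st=ctrl.get_state()
R=Ro.from_quat(st["tcp_rot"]).as_matrix()
print(R[:,2])
for p in ([.478,.431,.055],[.478,.431,.2],[.26,.62,.23]): print(delta(st,p,goal(-.025+.6,0)))
E
```

```text
[5.17041354e-01 8.55960384e-01 2.44565028e-04]
(array([ 0.0004, -0.0002,  0.0364]), array([ 4.524e-01,  1.000e-04, -7.000e-04]))
(array([-1.446e-01, -1.000e-04,  3.640e-02]), array([ 4.524e-01,  1.000e-04, -7.000e-04]))
(array([-0.1744,  0.2842,  0.0855]), array([ 4.524e-01,  1.000e-04, -7.000e-04]))
```

Call:
play_rows(claw=[255, 255, 255, 255, 255, 255, 255, 255, 255, 255, 255, 255, 255, 255, 255, 255], travel=[[0, 0, 0.01], [0, 0, 0.025], [0, 0, 0.036], [0, 0, 0.036], [-0.04, 0, 0.036], [-0.08, 0, 0.036], [-0.12, 0, 0.036], [-0.145, 0, 0.036], [-0.15, 0.04, 0.043], [-0.155, 0.08, 0.05], [-0.16, 0.12, 0.057], [-0.165, 0.16, 0.064], [-0.17, 0.2, 0.071], [-0.174, 0.24, 0.078], [-0.174, 0.284, 0.085], [-0.174, 0.284, 0.085]], dr=[[0, 0, 0], [0, 0, 0], [0, 0, 0], [0, 0, 0], [0, 0, 0], [0, 0, 0], [0, 0, 0], [0, 0, 0], [0.1, 0, 0], [0.2, 0, 0], [0.3, 0, 0], [0.4, 0, 0], [0.45, 0, 0], [0.45, 0, 0], [0.45, 0, 0], [0.45, 0, 0]])

```text
time: 12.7
eef_pos: [0.2555, 0.6217, 0.2294]
tcp_rot: [-0.203, 0.678, 0.204, 0.677]
contact_force: [1.0, -0.2, -0.1]
opening: -0.006
```

```bash
python3 look.py 10; python3 - <<'E'
from h import *
c=load("side10.npz"); hsv=cv2.cvtColor(c["img"],cv2.COLOR_RGB2HSV)
m=cv2.inRange(hsv,(4,150,100),(14,255,255)); m[:,:215]=0;m[:,260:]=0;m[:170]=0;m[230:]=0
n,l,s,ce=cv2.connectedComponentsWithStats(m); i=1+s[1:,4].argmax(); print(s[i],ce[i])
c=load("top10.npz")
for lev in (1.02,1.31):
    a=np.radians(75)+lev-.025; b=a+np.radians(120)
    print(lev,((proj(c,[[.5116+.072*np.cos(a),.3472+.072*np.sin(a),.097],[.5116+.054*np.cos(b),.3472+.054*np.sin(b),.04]])-[175,160]+.5)*5.2).round())
E
```

```text
12.7 [0.2555 0.6217 0.2294] [ 1.  -0.2 -0.1]
[232 185   4  16  45] [233.08888889 192.37777778]
1.02 [[142. 375.]
 [363. 315.]]
1.31 [[175. 401.]
 [368. 285.]]
```

View pics/top10.png

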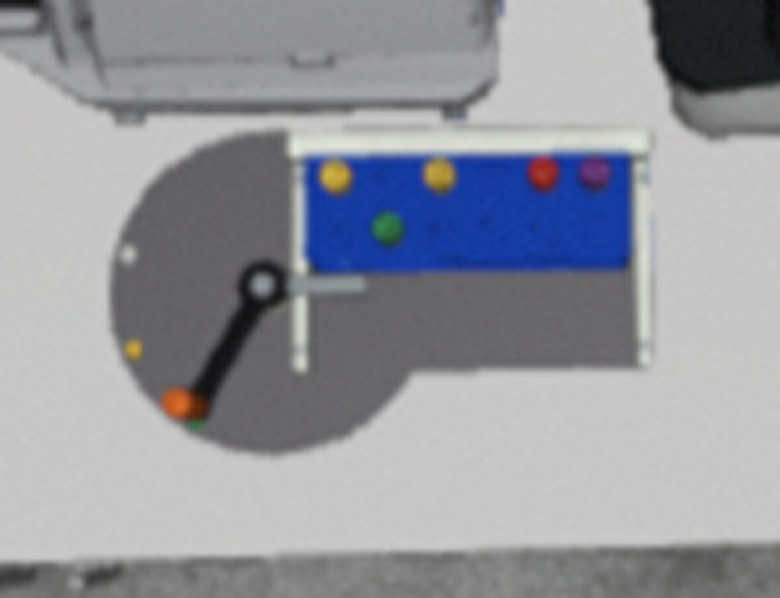

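View pics/side10.png

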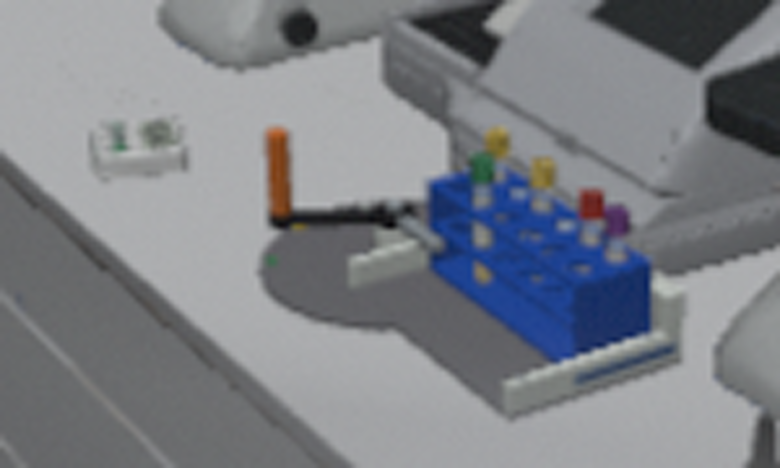

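```bash
python3 -c "
from plant import ctrl
print(ctrl.sign_off())"
```

```text
the job is handed in; nothing more can be done
None
```

The rack is home and locked, and I handed the job in at about 12.8 s of the 54 s allowed.

**Rack:** I pushed it about 39 mm along the dock axis with the shut fingers, low on its front face. It stopped dead at the back wall, with the push force rising to about 12 N. The top view shows it flush with the wall, square, and with all five tubes in place.

**Lever:** I pushed the grip round the arc from behind, through the first click, to the second stop. A further small push did not move it.

**Last checks:** These were made with the arm withdrawn and touching nothing.
- In the top view the grip is at pixel (180, 403), where the locked position should show at (175, 401).
- The latch tip is at (365, 285), against (368, 285) expected. It lies across the rack's front.
- The grip covers the foot of the green dot.
- The timer was unmoved in the pictures. I did not re-check the bottle, cup and petri dish after the start, but the arm never went near them.

**One small disagreement:** The rack's centre from the image blob came out about 2.6 mm short of the estimated home position. That is about one pixel and near the calibration error. The force stop and the view flush with the wall both say it is home.

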